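# Fit a stub axle into an idler roller in an inclined V-block

## Robot

A 6-joint arm with a two-finger parallel gripper is mounted at the origin on a cart in front of the work surface, level with it; the furniture and walls round the work are solid. World frame = base frame: x ahead of the robot, y to its left, z up, the work surface at z = 0. Lengths are in m, angles in rad, forces in N, time in s.
With the tool pointing down it reaches from about 0.3 to 0.825 m from the base axis. Payload 5.4 kg.
Tool frame: the origin (TCP) lies at the very end of the fingers, on their centre line; the grasp point (between the pads) lies 19 mm behind it; z points along the fingers, y is the line along which they close (so a half turn about z gives the same grasp; the last joint's range is limited). The gripper opens to 92 mm and grips with 3 to 60 N. Pads are 20 mm wide; open, the fingers measure 128 mm over their backs; the gripper's body (75 mm by 189 mm) begins 69 mm behind the grasp point.
Start: joints at [1.038, 0.158, 1.597, -0, 1.386, -0.21], TCP at [0.182, 0.545, 0.215] pointing down, gripper open.
Joint ranges: [-2.91, 2.91], [-0.94, 2.29], [0.18, 2.7], [-1.29, 4.43], [0.17, 2.64], [-3, 3]. Speed limits (rad/s): [2.57, 2.57, 3.14, 3.14, 3.14, 3.14].

## Interface

Orientations are given as a rotation vector (axis times angle).
In Python, from workcell import bot, viewer gives the robot as it stands (bot), with the cameras (viewer). Calls block until the motion is done:
- bot.goto(position, orientation): joint-space move of the TCP to a pose.
- bot.line_to(position, rot=None, max_speed=0.15): straight line of the TCP; rot=None keeps the orientation; max_speed is the mean speed in m/s.
- bot.set_joints(angles): joint-space move.
- bot.set_gripper(opening, newtons=None): opening from 0.0 (shut) to 1.0 (fully open); newtons is the grip in N (None keeps the last); returns when the fingers have stopped.
- bot.hold(seconds).
- bot.inverse_kinematics(position, orientation): joint angles nearest the present ones, or None.
- viewer.read_camera(name): name is "side" or "top" or "wrist"; returns a dict with "pixels" (420x560x3 uint8, blue, green, red), "fx", "fy", "cx", "cy" (pixels), "R" (3x3) and "t" (3): a world point X has camera coordinates R X + t. Camera axes: x right, y down, z forward; pixel columns grow to the right and rows downward; lengths in m; the calibration is good to about 2 mm. The wrist camera is an equidistant fisheye: a pixel r from the principal point sees the ray r / f radians off the axis. A picture is of the moment at which its call begins. There is no depth.
A pose or a line that the arm cannot do raises bot.MotionError and nothing moves.
- bot.job_done(): hands the job in; it is judged then, once.
Readings, each from a call of its own:
- bot.current_clock(): time.
- bot.current_joints(): joint angles.
- bot.current_joint_vel(): joint speeds.
- bot.current_effort(): joint torques, N m.
- bot.current_ee_pos(): TCP position.
- bot.current_tool_rot(): TCP orientation.
- bot.current_contact_force(): force on the tool from outside, world axes, zero at the start.
- bot.current_ft_torque(): the same for the moment, N m.
- bot.current_opening(): opening from 0.0 (shut) to 1.0 (fully open).
- bot.current_grip_force(): force on a finger pad.
Only numpy, scipy, OpenCV 4.12 (cv2) and the standard library are available. Lean on these libraries where they do the work, as an engineer would, in place of code of your own. Each camera call takes 0.05 s, during which the arm holds its last target. There are 200 camera calls.

## Task

Bed the aluminium roller in the inclined V-block, bore end up, fully down on the end stop, let go of it and swing the spring hold-down lever over so that it clamps the roller. Then take the stub axle that fits the bore (the thicker of the two in the wooden block) and push it into the roller until its collar is home on the roller's end face, and leave it there. Leave the thin axle in its block and do not push the other things about.

Things in the scene. Friction and masses are not known exactly. Their poses are not given: they have to be found in the camera images.
- roller: Loose turned aluminium roller, 44 mm diameter, 90 mm long, about 0.35 kg, standing upright on the worktop, bore end up. Origin: centre of its solid (lower) end; z along its axis toward the bore end; round, so its yaw has no meaning. The upper 33 mm are 43 mm in diameter.
- bore (a point): Mouth of the roller's blind bore: on the roller axis in the end face, 90 mm from the origin. The bore is 17 mm in diameter, 32 mm deep, with a sharp, unchamfered edge.
- stub_axle: Loose steel stub axle, 16 mm thick, 63 mm long, about 0.11 kg. Origin: centre of its lower end, z up its axis. z 0 to 28 mm: shank to be pushed in (0.6 mm lead at its foot); 28 to 33 mm: collar, 28 mm diameter; 33 to 63 mm: journal to grip. Stands upright in one of the outer holes of the wooden block, collar resting on the block's top.
- shoulder (a point): Centre of the underside of the stub axle's collar, 28 mm above its origin; it meets the point bore when the axle is home.
- thin_axle: A second steel stub axle, the same lengths and collar but only 10 mm thick: does not belong to this roller and stays in the block.
- axle_block: Fixed wooden block, 52 mm (x) by 116 mm (y) by 36 mm high, with three 20 mm holes in a row along its y at -38, 0 and +38 mm. Origin: centre of the underside. The two axles stand in the two outer holes, which is in which varies.
- fixture: Fixed steel fixture with V-block and hold-down lever. Base plate x -87 to +63 mm, y 92 mm wide, 12 mm thick. Origin on the worktop under the middle of the end stop, z up. The V-block leans 35 degrees from vertical toward the fixture's -x side, which points to the robot's right; the lever is on the +x side, to the left. Fixed parts are at most 90 mm high.
- cradle: The V and its end stop. Origin: where the centre of a bedded roller's lower end lies, 62 mm above the worktop. z: axis of a bedded roller, 35 degrees from vertical, leaning to the right; x: out of the V's opening (up and to the left); y: level. The 90 degree V, 66 mm wide, runs from z 0 to 50 mm, its cheeks up to x = -8 mm; the upper 40 mm of the roller stand free. Stop plate below z = 0.
- clamp (a joint): Hold-down lever. 0: open, leaning away from the V to the left; about 1.26: its rubber pad presses on the bedded roller; 1.32: end of travel without a roller. Over-centre springs: below about 0.67 it springs back open, above that it snaps shut by itself; the pad then presses with about 5 N. Pulling the grip over takes about 3 N.
- clamp_grip (a point): Middle of the lever's black rubber grip (16 mm thick, 37 mm long). The lever turns about a level cross pin at fixture x = 40 mm, 63 mm above the worktop, 79 mm from this point. Open, the grip's end is about 135 mm above the worktop; it swings up and over toward the fixture's -x side (to the right), so closed fingers can push it over from its left side.
- threadlock: Flat red bottle with cream nozzle standing on the worktop, 24 x 44 x 137 mm, bystander. Origin: centre of underside.
- steel_cup: Steel cup, 70 mm diameter, 55 mm high, bystander. Origin: centre of underside.
- marker: Paint marker lying on the worktop, 131 mm long, bystander. Origin: centre of underside.
- bearing: Ball bearing lying flat on the worktop, 47 mm diameter, 14 mm thick, bystander. Origin: centre of underside.

How it is judged:
On the way, in this order (a step that is already met when the one before it is completed fails the run):
1. the roller lies in the V, bore end up, down on the stop (within 5 mm) and let go of (distance between roller and cradle below 0.005 m and angle between the z axis of roller and the z axis of cradle, either way round below 0.05 rad and z of bore in the frame of cradle above 0.08 m and contact force between the fingers and roller below 0.3 N), for 0.2 s.
2. the hold-down lever is shut and presses on the roller (value of joint clamp above 1.18 rad and contact force between clamp and roller above 1 N and distance between roller and cradle below 0.003 m), for 0.2 s.
3. the stub axle is in the bore, its collar on the roller's end face (distance between shoulder and bore below 0.0025 m and angle between the z axis of stub_axle and the z axis of roller, either way round below 0.06 rad), for 0.1 s.
At the end, for the whole second after the job is handed in: Roller bedded in the V on its stop (within 3 mm, 0.05 rad), bore end up; lever shut (over 1.18 rad) and pressing on it; stub axle in the bore, collar home (within 2.5 mm, 0.06 rad), at rest; thin axle within 15 mm of its start (all of step 2 and all of step 3 and angle between the z axis of roller and the z axis of cradle, either way round below 0.05 rad and z of bore in the frame of cradle above 0.08 m and z of stub_axle in the frame of roller below 0.065 m and linear speed of stub_axle below 0.01 m/s and distance of thin_axle from where it was at the start of the episode below 0.015 m); the robot touches nothing.
It fails at once if the thin axle is taken out of its block (distance of thin_axle from where it was at the start of the episode above 0.015 m).
It fails at once if a bystander is pushed more than 30 mm (distance of any of threadlock, steel_cup, marker, bearing from where it was at the start of the episode above 0.03 m).
It also fails if it takes over 70 s, if anything falls off the work surface, if the arm or the gripper's body presses on something with over 40 N, if the wrist force passes 120 N, or if a joint passes its speed limit or range.

## Working session

There is one attempt and no reset: what is moved stays moved. The work goes in short steps, each a Python script; the robot and the scene stay as the last script left them, time stands still between calls to the robot, and variables do not carry over. Pictures are saved under pics/ and viewed, at most 10 in all, crops included, and the job is handed in when it is done.

```bash
mkdir -p pics; ls
python3 - <<'E'
from workcell import bot, viewer
import cv2,numpy as np
for n in ("side","top"):
    c=viewer.read_camera(n); cv2.imwrite(f"pics/{n}0.png",c["pixels"])
    R=np.array(c["R"]);t=np.array(c["t"])
    print(n,c["fx"],c["fy"],c["cx"],c["cy"],(-R.T@t).round(3),R.round(3).tolist())
print(bot.current_clock(),bot.current_tool_rot())
E
```

```text
pics
workcell.py
side 385.9864388024959 385.9864388024959 279.57282574149696 208.111417721629 [ 0.143 -0.493  0.764] [[0.83, -0.557, -0.002], [-0.377, -0.558, -0.739], [0.411, 0.615, -0.674]]
top 459.36070803028366 459.36070803028366 269.91773580319966 208.91731885716996 [0.515 0.113 1.316] [[0.023, -0.999, 0.022], [-0.999, -0.024, -0.038], [0.038, -0.021, -0.999]]
0.1 [-5.04744517e-01 -3.10011289e+00  2.57401913e-03]
```

View pics/side0.png

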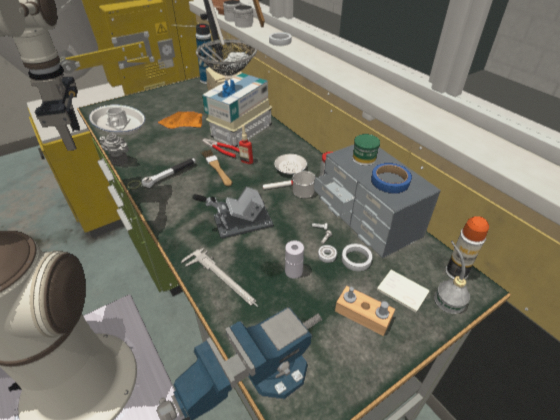

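View pics/top0.png

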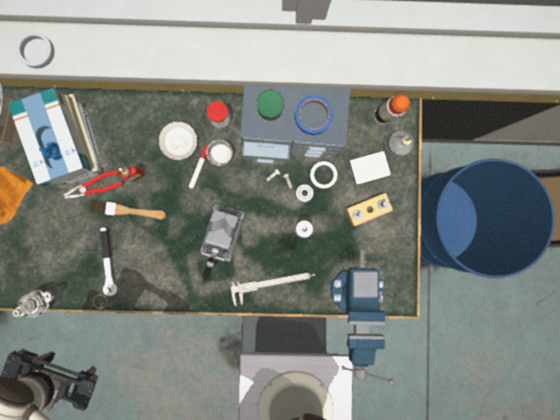

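The side view shows the fixture at about (240,208), with its lever at the left (200,198). The roller is at (294,258), the axle block at (365,308), the marker and cup at (290,183), the bearing at (327,253) and the threadlock near (246,150). In the top view the fixture is at (222,233), the roller at (305,229) and the block at (370,209). I'll zoom in on these.

Run:
```python
import cv2,numpy as np
s=cv2.imread("pics/side0.png");t=cv2.imread("pics/top0.png")
a=cv2.resize(s[175:245,185:285],(800,560),interpolation=cv2.INTER_CUBIC)
b=cv2.resize(t[190:290,180:280],(600,600),interpolation=cv2.INTER_CUBIC)
cv2.imwrite("pics/sa.png",a);cv2.imwrite("pics/tb.png",b)
c=cv2.resize(t[185:245,285:400],(800,417),interpolation=cv2.INTER_CUBIC)
cv2.imwrite("pics/tc.png",c)
d=cv2.resize(s[230:335,275:405],(743,600),interpolation=cv2.INTER_CUBIC)
cv2.imwrite("pics/sd.png",d)
```

```text
(no output)
```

View pics/tb.png

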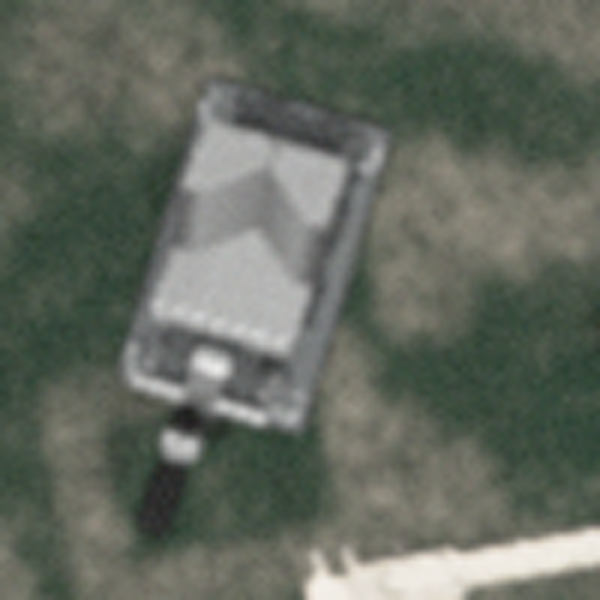

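View pics/sa.png

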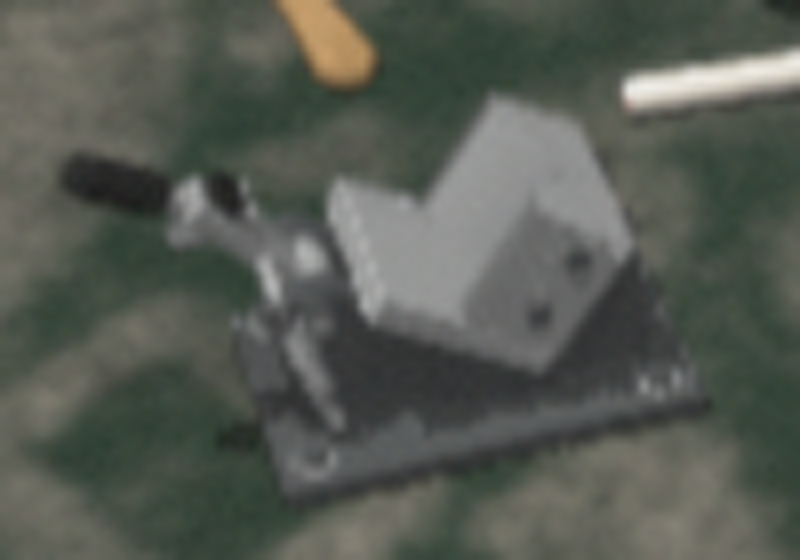

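View pics/sd.png

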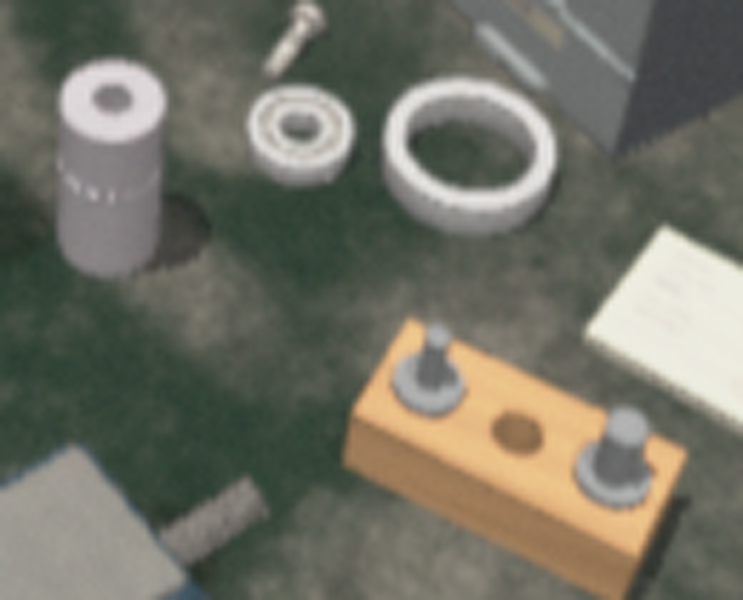

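Crop readings:
- **Top view, fixture:** plate corners at (215,203), (245,212), (230,262) and (201,253). The lever grip sits toward the robot at (206,273), so the V leans away from the robot.
- **Side view:** roller top at (294.6,247.5), thick axle top at (385,304), thin axle top at (351,289). The thick axle is in the -y hole.

```bash
cat > h.py <<'E'
from workcell import bot, viewer
import numpy as np, cv2
from scipy.spatial.transform import Rotation as Ro
def ray(c,p):
    R=np.array(c["R"]);t=np.array(c["t"]);d=np.array([(p[0]-c["cx"])/c["fx"],(p[1]-c["cy"])/c["fy"]])
    if c.get("fish"):
        r=np.hypot(*d); v=np.array([*(d/r*np.sin(r)),np.cos(r)]) if r>0 else np.array([0,0,1.])
    else: v=np.array([*d,1.])
    return -R.T@t, R.T@v
def onz(c,p,z):
    o,v=ray(c,p); return o+v*(z-o[2])/v[2]
def proj(c,X):
    x=np.array(c["R"])@X+np.array(c["t"])
    if c.get("fish"):
        r=np.hypot(x[0],x[1]); k=np.arctan2(r,x[2])/r
    else: k=1/x[2]
    return np.array([c["cx"]+c["fx"]*x[0]*k,c["cy"]+c["fy"]*x[1]*k])
def cam(n):
    c=viewer.read_camera(n); c["fish"]=n=="wrist"; return c
def rot(z,y):  # tool rotvec from tool z and y directions
    z=np.array(z)/np.linalg.norm(z); y=np.array(y)-z*np.dot(z,y); y/=np.linalg.norm(y)
    return Ro.from_matrix(np.c_[np.cross(y,z),y,z]).as_rotvec()
E
python3 - <<'E'
from h import *
s=cam("side");t=cam("top");w=cam("wrist")
print("roller side",onz(s,(294.6,247.5),.09),"thick",onz(s,(384.9,304.2),.071),"thin",onz(s,(351.3,288.6),.071),"hole",onz(s,(365.5,305.8),.036))
g=t["pixels"].astype(int)
# roller top blob
hsv=cv2.cvtColor(t["pixels"],cv2.COLOR_BGR2HSV)
m=((hsv[...,2]>140)&(hsv[...,1]<60)).astype(np.uint8);m[:218]=0;m[242:]=0;m[:,:292]=0;m[:,318:]=0
cs,_=cv2.findContours(m,0,1);q=max(cs,key=cv2.contourArea);print("top roller",cv2.minEnclosingCircle(q),onz(t,cv2.minEnclosingCircle(q)[0],.09))
m=cv2.inRange(hsv,(8,80,100),(25,255,255));m[:185]=0;m[230:]=0;m[:,:340]=0;m[:,400:]=0
cs,_=cv2.findContours(m,0,1);q=max(cs,key=cv2.contourArea);r=cv2.minAreaRect(q);print("block",r,onz(t,r[0],.036))
C=np.array([onz(t,p,.012)[:2] for p in [(215,203.3),(244.7,211.7),(230,261.7),(201.3,253)]]);print(C.round(4).tolist())
x=(C[2]+C[3]-C[0]-C[1])/2;print(np.linalg.norm(x),np.linalg.norm(C[0]-C[1]),np.linalg.norm(C[2]-C[3]));x/=np.linalg.norm(x);o=C.mean(0)+.012*x;print("origin",o,np.degrees(np.arctan2(x[1],x[0])))
# side check corners in sa crop
sc=[onz(s,(185+p[0]/8,175+p[1]/8),.012)[:2].round(4).tolist() for p in [(283,488),(710,392)]];print(sc)
R=np.array(w["R"]);Rt=Ro.from_rotvec(bot.current_tool_rot()).as_matrix()
print("cam in tool",Rt.T@(-R.T@np.array(w["t"])-bot.current_ee_pos()),(R@Rt).round(3).tolist(),w["fx"],w["cx"],w["cy"])
E
```

```text
roller side [ 0.50662102 -0.01059324  0.09      ] thick [ 0.5814156 -0.2316399  0.071    ] thin [ 0.54962167 -0.16264416  0.071     ] hole [ 0.56539532 -0.19764845  0.036     ]
top roller ((303.79412841796875, 228.5), 8.92121696472168) [ 0.51232637 -0.00412761  0.09      ]
block ((368.7203369140625, 209.11572265625), (20.3920955657959, 44.0023193359375), 67.52056884765625) [ 0.57063466 -0.19036951  0.036     ]
[[0.5777, 0.242], [0.5559, 0.1573], [0.4137, 0.1952], [0.4364, 0.2767]]
0.14630021843436716 0.08745947260413335 0.08458198141229822
origin [0.48429839 0.2207648 ] 165.6398367272641
[[0.4077, 0.1901], [0.5514, 0.1482]]
cam in tool [ 0.07615267 -0.00061748 -0.16912431] [[-0.0, 1.0, 0.001], [-0.962, -0.0, -0.272], [-0.272, -0.001, 0.962]] 325.19226210127806 276.1520504117881 206.85383198209735
```

```bash
cat >> h.py <<'E'
def frames(o,deg,z0=.062):
    a=np.radians(deg); fx=np.array([np.cos(a),np.sin(a),0]); fy=np.array([-np.sin(a),np.cos(a),0]); up=np.array([0,0,1.])
    s,c=np.sin(np.radians(35)),np.cos(np.radians(35))
    return np.array([o[0],o[1],z0]), np.c_[c*fx+s*up, fy, -s*fx+c*up], np.c_[fx,fy,up]
E
python3 - <<'E'
from h import *
o,Cr,F=frames((.483,.219),165.6)
for sg in (1,-1):
  for z in (.06,.1,.2): print(sg,z,bot.inverse_kinematics(o+Cr@[0.0,0,z],rot(-Cr[:,2],sg*Cr[:,1])))
  print("x",[bot.inverse_kinematics(o+Cr@[0.0,0,z],rot(-Cr[:,2],sg*Cr[:,0])) for z in (.1,.2)])
r=rot([0,0,-1],[0,1,0]); print("roller",bot.inverse_kinematics([.51,-.007,.2],r))
bot.goto([.51,-.007,.2],r)
w=cam("wrist");cv2.imwrite("pics/w1.png",w["pixels"]);np.save("w1.npy",w,allow_pickle=True)
for X in [(.5066,-.0106,.09),(.5123,-.0041,.09)]: print(proj(w,np.array(X)))
p=o+np.array([0,0,.19]);r=rot([0,0,-1],-F[:,1])
print(bot.inverse_kinematics(p,r)); bot.goto(p,r)
w=cam("wrist");cv2.imwrite("pics/w2.png",w["pixels"]);np.save("w2.npy",w,allow_pickle=True)
for oo in [(.4843,.2208),(.4785,.214)]:
  _,_,F=frames(oo,165.6)
  print([proj(w,np.array([*oo,.012])+F@np.array([x,y,0])).round(1).tolist() for x in(-.087,.063) for y in (-.046,.046)])
print(bot.current_clock())
cv2.imwrite("pics/w12.png",cv2.resize(np.hstack([cv2.imread("pics/w1.png"),cv2.imread("pics/w2.png")]),(800,300),interpolation=cv2.INTER_AREA))
E
```

```text
1 0.06 [0.06370525 0.65755299 1.27490713 0.18321776 1.79284493 1.87244784]
1 0.1 [0.0539079  0.67279343 1.18334677 0.18135335 1.86958422 1.8773081 ]
1 0.2 [0.03176717 0.7530194  0.8991571  0.18393314 2.07411316 1.89422278]
x [array([ 0.0539079 ,  0.67279343,  1.18334677,  0.18135335,  1.86958422,
       -2.83508089]), array([ 0.03176717,  0.7530194 ,  0.8991571 ,  0.18393314,  2.07411316,
       -2.8181662 ])]
-1 0.06 [ 0.06370525  0.65755299  1.27490713  0.18321776  1.79284493 -1.26914482]
-1 0.1 [ 0.0539079   0.67279343  1.18334677  0.18135335  1.86958422 -1.26428456]
-1 0.2 [ 0.03176717  0.7530194   0.8991571   0.18393314  2.07411316 -1.24736987]
x [array([0.0539079 , 0.67279343, 1.18334677, 0.18135335, 1.86958422,
       0.30651177]), array([0.03176717, 0.7530194 , 0.8991571 , 0.18393314, 2.07411316,
       0.32342646])]
roller [-2.51021281e-01  4.46869035e-04  1.79392109e+00  0.00000000e+00
  1.34722470e+00 -1.82181761e+00]
[272.34978415 200.44554375]
[279.65065997 206.63186265]
[ 0.19763381  0.01805239  1.672823    0.          1.45071726 -1.12183511]
[[312.7, 241.2], [244.9, 241.2], [315.8, 128.8], [242.3, 128.7]]
[[306.9, 238.6], [238.9, 238.5], [309.5, 125.6], [235.9, 125.7]]
3.5667
```

View pics/w12.png

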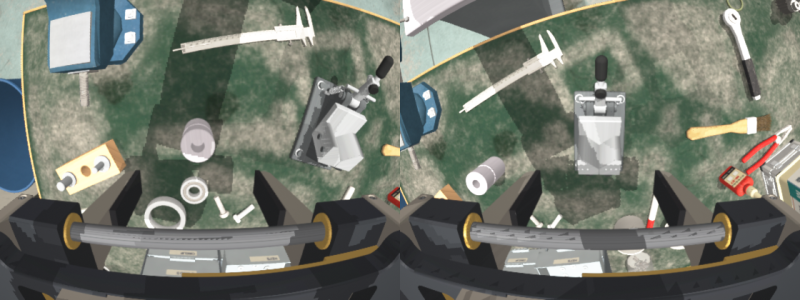

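View pics/w2.png

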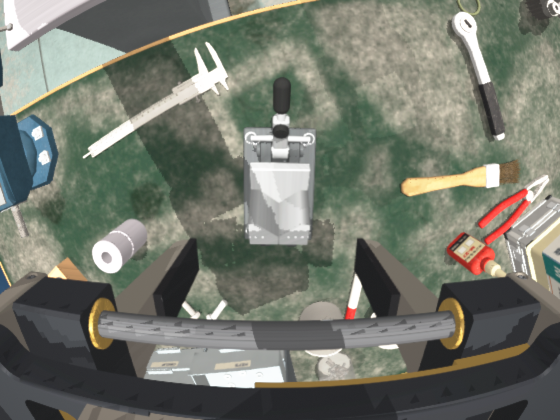

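w2 shows the fixture plate corners at about (245,129), (315,129), (247,243) and (309,244). That matches the pose from the top camera, so the side camera is biased. The roller top in w1 is near (279,199). Next I'll pick the roller with two orthogonal grips, which gives its true centre and a wrist-camera reference for later.

```bash
cat >> h.py <<'E'
def darkhole(c,p,rad=14,ring=26):
    """sub-pixel centre of the bright end face and of the dark bore near pixel p"""
    g=cv2.GaussianBlur(cv2.cvtColor(c["pixels"],cv2.COLOR_BGR2GRAY),(3,3),0)
    x,y=int(p[0])-ring,int(p[1])-ring; k=g[y:y+2*ring,x:x+2*ring]
    big=cv2.resize(k,None,fx=8,fy=8,interpolation=cv2.INTER_CUBIC)
    th,_=cv2.threshold(big,0,255,cv2.THRESH_OTSU)
    out=[]
    for m in (big<th*1.0,big>th):
        cs,_=cv2.findContours(m.astype(np.uint8),cv2.RETR_CCOMP,cv2.CHAIN_APPROX_NONE)
        for q in cs:
            a=cv2.contourArea(q)/64
            if a>15 and len(q)>5:
                e=cv2.fitEllipse(q); out.append((round(a,1),round(x+(e[0][0]+.5)/8-.5,2),round(y+(e[0][1]+.5)/8-.5,2),round(e[1][0]/8,1),round(e[1][1]/8,1)))
    return out
E
python3 - <<'E'
from h import *
w=np.load("w1.npy",allow_pickle=True).item()
for e in darkhole(w,(279,199)): print(e,onz(w,e[1:3],.09))
ra=rot([0,0,-1],[1,0,0]);rb=rot([0,0,-1],[0,1,0])
for y in ([1,0,0],[-1,0,0]): print(bot.inverse_kinematics([.51,-.005,.15],rot([0,0,-1],y)))
E
```

```text
(65.6, 258.08, 216.58, 12.7, 19.3) [ 0.52162756 -0.0235029   0.09      ]
(121.8, 276.48, 206.24, 11.8, 18.0) [ 0.51193891 -0.00692935  0.09      ]
(577.0, 275.44, 206.63, 54.0, 72.3) [ 0.51230094 -0.00785694  0.09      ]
(130.4, 260.86, 185.8, 18.8, 30.4) [ 0.4933047 -0.020663   0.09     ]
(1771.6, 276.3, 202.64, 46.6, 48.5) [ 0.50861457 -0.00709229  0.09      ]
(131.0, 276.49, 206.28, 12.0, 18.6) [ 0.51197596 -0.0069204   0.09      ]
(109.6, 275.76, 187.14, 28.4, 37.4) [ 0.49451408 -0.0075767   0.09      ]
[-2.47111417e-01  4.96600893e-02  1.84650468e+00 -4.44089210e-16
  1.24542788e+00 -2.47111417e-01]
[-2.47111417e-01  4.96600893e-02  1.84650468e+00 -4.44089210e-16
  1.24542788e+00  2.89448124e+00]
```

Run:
```python
from h import *
ra=rot([0,0,-1],[1,0,0]);rb=rot([0,0,-1],[0,1,0])
c=[.512,-.006]
bot.goto([*c,.16],ra); bot.line_to([*c,.06],max_speed=.1)
bot.set_gripper(0,6); print(bot.current_opening(),bot.current_ee_pos(),bot.current_contact_force())
bot.set_gripper(1.0); bot.goto([*c,.06],rb)
bot.set_gripper(0,6); print(bot.current_opening(),bot.current_ee_pos(),bot.current_contact_force())
bot.set_gripper(1.0); bot.line_to([*c,.2],max_speed=.2); bot.hold(.3)
w=cam("wrist");cv2.imwrite("pics/ref.png",w["pixels"]);np.save("ref.npy",w,allow_pickle=True)
for e in darkhole(w,(278,207)): print(e)
print(proj(w,np.array([*c,.09])),bot.current_ee_pos(),bot.current_clock())
```

```text
0.4723716799558333 [ 0.51173015 -0.0059793   0.05991307] [-0.26038608 -0.07873699  0.85155338]
0.46770379393047457 [ 0.51200178 -0.00606479  0.0600005 ] [-0.66043666  0.06753756  0.43292684]
(740.0, 276.61, 203.44, 57.5, 65.2)
(46.8, 253.5, 185.05, 4.2, 20.4)
(1887.8, 275.62, 202.02, 49.0, 50.1)
[276.97291089 205.22042241] [ 0.51166722 -0.00592735  0.19931345] 11.5333
```

Run:
```python
from h import *
w=np.load("ref.npy",allow_pickle=True).item()
for r in (12,14,16):
  for e in darkhole(w,(277,205),ring=r): print(r,e)
a=w["pixels"][165:245,235:315]
cv2.imwrite("pics/refc.png",cv2.resize(a,(560,560),interpolation=cv2.INTER_CUBIC))
```

```text
12 (169.8, 275.82, 205.71, 13.3, 20.3)
12 (570.0, 276.5, 204.5, 28.2, 28.2)
12 (178.9, 275.82, 205.69, 13.6, 20.6)
14 (172.4, 275.82, 205.68, 13.4, 20.4)
14 (777.0, 276.5, 204.5, 33.0, 33.0)
14 (181.9, 275.82, 205.72, 13.7, 20.8)
16 (178.3, 275.81, 205.69, 13.7, 20.6)
16 (1013.2, 276.37, 204.37, 37.2, 37.8)
16 (187.6, 275.83, 205.7, 14.0, 20.9)
```

View pics/refc.png

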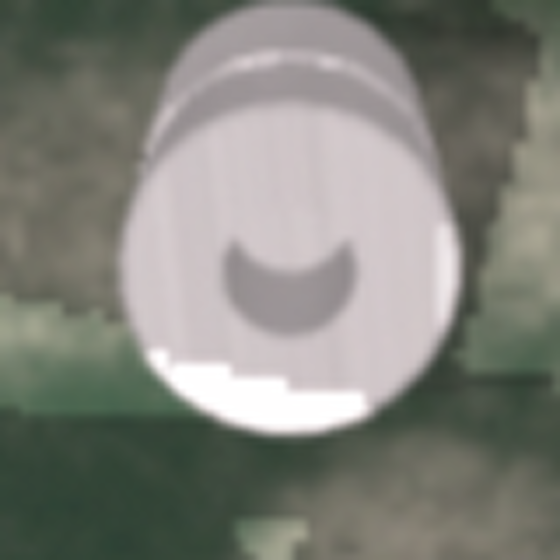

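The reference crop shows the bore as a crescent: bottom edge at row 212.9, columns 267–286. Next I'll pick up the roller and place it with force-guarded moves.

```bash
cat >> h.py <<'E'
O,CR,FX=frames((.485,.219),165.6)
RC=rot(-CR[:,2],-CR[:,1])
def cr(x,y,z): return O+CR@np.array([x,y,z])
def tocr(p): return CR.T@(np.array(p)-O)
def guard(start,d,dist,lim,step=.001,base=None,speed=.03):
    """step along world dir d until the force against d rises by lim"""
    d=np.array(d); f0=np.array(bot.current_contact_force()) if base is None else base
    s=0
    while s<dist:
        s+=step; bot.line_to(np.array(start)+d*s,max_speed=speed)
        f=-(np.array(bot.current_contact_force())-f0)@d
        if f>lim: break
    return s,f
E
python3 - <<'E'
from h import *
rb=rot([0,0,-1],[0,1,0]); c=[.512,-.006]
bot.line_to([*c,.0605],max_speed=.2); bot.set_gripper(0,30); bot.line_to([*c,.2],max_speed=.2)
print(bot.current_opening(),bot.current_contact_force())
bot.goto(cr(.008,0,.13),RC); bot.line_to(cr(.008,0,.067),max_speed=.1); bot.hold(.2)
f0=np.array(bot.current_contact_force()); print("base",f0)
s,f=guard(cr(.008,0,.067),-CR[:,0],.016,4,base=f0); print("x contact",.008-s,f,CR.T@(np.array(bot.current_contact_force())-f0))
x=.008-s+.0005; bot.line_to(cr(x,0,.067))
s,f=guard(cr(x,0,.067),-CR[:,2],.014,6,base=f0); print("z contact",.067-s,f,CR.T@(np.array(bot.current_contact_force())-f0), tocr(bot.current_ee_pos()),bot.current_clock())
E
```

```text
0.4621922000585275 [-0.19233182 -0.44951069 -3.76220585]
base [ 0.73785035  0.0485089  -3.40713525]
x contact 0.001 5.044813330040674 [ 5.04481333 -2.85388948  0.60688487]
z contact 0.057 7.402613118619787 [ 7.05782444 -4.53892415  7.40261312] [ 0.0014755  -0.0007088   0.05888867] 20.375
```

Run:
```python
from h import *
p=np.array(cr(.0015,0,.057)); 
for k in range(1,6):
    bot.line_to(p-CR[:,1]*.0005*k,max_speed=.03); F=CR.T@np.array(bot.current_contact_force()); print(k,F.round(1))
    if F[1]>-1.0: break
bot.set_gripper(1.0); bot.hold(.2)
q=tocr(bot.current_ee_pos()); print(q,bot.current_contact_force())
bot.line_to(cr(q[0],q[1],.2),max_speed=.2); bot.hold(.3)
w=cam("wrist");cv2.imwrite("pics/bed.png",w["pixels"]);np.save("bed.npy",w,allow_pickle=True)
print(tocr(bot.current_ee_pos()),bot.current_clock(), proj(w,cr(0,0,.09)))
for e in darkhole(w,(276,205),ring=14): print(e)
s=cam("side"); a=cv2.resize(w["pixels"][150:260,220:330],(500,500),interpolation=cv2.INTER_CUBIC)
b=cv2.resize(s["pixels"][160:245,200:255+30],(300,300),interpolation=cv2.INTER_CUBIC)
cv2.imwrite("pics/bed2.png",np.hstack([a,np.vstack([b,np.zeros((200,300,3),np.uint8)])]))
```

```text
1 [ 4.5 -3.2  4.9]
2 [ 3.6 -2.   5.7]
3 [3.8 0.  6.2]
[ 0.00150669 -0.0015024   0.05700715] [ 0.14770078 -0.58943212  0.27225879]
[ 0.00165006 -0.00152027  0.19950447] 23.3833 [275.34444402 205.57699177]
(195.9, 276.21, 202.34, 13.3, 19.1)
(777.0, 275.5, 204.5, 33.0, 33.0)
(204.1, 276.21, 202.33, 13.7, 19.3)
```

View pics/bed2.png

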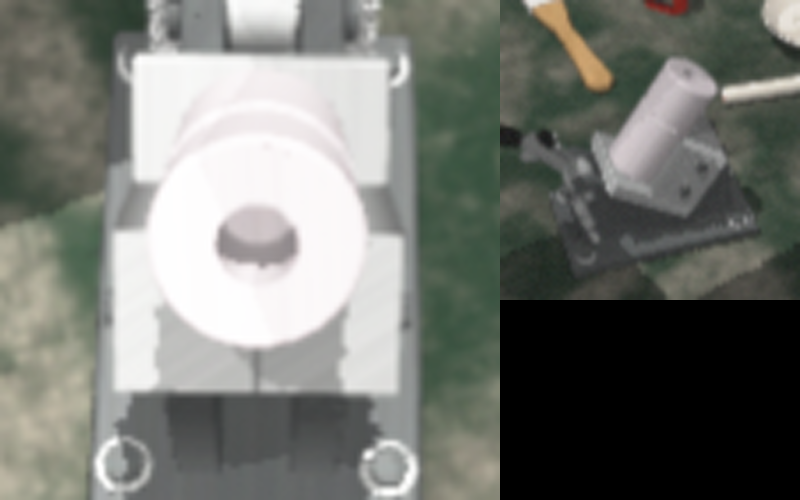

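The crop shows the roller bedded in the V with its bore up, bore centre at about (276.5,203.2). That agrees with the reference to about 0.5 mm. Next I'll tap it home, which also measures the end face, then push the lever over.

Run:
```python
from h import *
bot.set_gripper(0,20)
bot.line_to(cr(.0015,-.0016,.098),max_speed=.2); bot.hold(.1)
s,f=guard(cr(.0015,-.0016,.098),-CR[:,2],.02,8); print("end face z",.098-s,tocr(bot.current_ee_pos()),f)
bot.line_to(cr(.0015,-.0016,.15),max_speed=.25)
fo=np.array([*O[:2],0])
def fx(x,y,z): return fo+FX@np.array([x,y,z])
rd=rot([0,0,-1],-FX[:,1])
bot.goto(fx(.10,-.0015,.26),rd)
bot.goto(fx(.15,-.0015,.2),rd); bot.line_to(fx(.145,-.0015,.105),max_speed=.25)
f0=np.array(bot.current_contact_force()); x=.145
while x>.05:
    x-=.006; bot.line_to(fx(x,-.0015,.105),max_speed=.12); F=(np.array(bot.current_contact_force())-f0)@FX; print(round(x,3),F.round(1),end=' ')
    
bot.line_to(fx(.09,-.0015,.12),max_speed=.25); bot.line_to(fx(.09,-.0015,.23),max_speed=.3)
w=cam("wrist");cv2.imwrite("pics/lev.png",w["pixels"]); s=cam("side")
print(bot.current_clock())
cv2.imwrite("pics/lev2.png",np.hstack([cv2.resize(w["pixels"][60:340,140:420],(500,500)),cv2.resize(s["pixels"][160:245,200:285],(300,300),interpolation=cv2.INTER_CUBIC).repeat(1,0) if 0 else cv2.copyMakeBorder(cv2.resize(s["pixels"][160:245,200:285],(300,300),interpolation=cv2.INTER_CUBIC),0,200,0,0,0)]))
```

```text
end face z 0.086 [ 0.00143956 -0.00169985  0.08855842] 8.981567494942237
0.139 [-0.3  0.9 -0.4] 0.133 [ 0.2  1.1 -0.4] 0.127 [-0.1  1.  -0.1] 0.121 [ 3.3  1.9 -1.6] 0.115 [ 1.9 -0.1 -2.4] 0.109 [ 1.9 -0.  -1. ] 0.103 [ 1.4  0.9 -1.5] 0.097 [ 1.4  1.  -0.6] 0.091 [ 0.4  1.1 -0. ] 0.085 [ 1.6  0.8 -0.3] 0.079 [-0.2  1.6 -0.4] 0.073 [-0.2  0.8  0.6] 0.067 [-0.1  0.3  0.8] 0.061 [ 0.3  0.1 -0.1] 0.055 [ 0.   1.1 -1. ] 0.049 [-0.8  0.9  0.4] 35.85
```

The lever's push force rose to about 3 N and then vanished past mid travel, so it has snapped over. Next is the axle.

Run:
```python
from h import *
s=cv2.imread("pics/side0.png");n=cam("side")["pixels"]
print("old grip spot before/after",s[194:200,195:204].mean(),n[194:200,195:204].mean())
c=[.5865,-.226]; b=np.array([.42,-.91,0]);u=np.array([.7,.7,0])
J=bot.current_joints()
def best(p,y):
    return min((rot([0,0,-1],k*y) for k in (1,-1)),key=lambda r:abs(bot.inverse_kinematics(p,r)[5]))
rb,ru=best([*c,.043],b),best([*c,.043],u)
for r in (rb,ru): print(bot.inverse_kinematics([*c,.043],r)[5])
bot.set_gripper(.45); bot.goto([*c,.14],rb); bot.line_to([*c,.0435],max_speed=.15); print(bot.current_contact_force())
bot.set_gripper(0,5); print(bot.current_opening(),bot.current_contact_force(),bot.current_clock())
bot.set_gripper(.35); bot.goto([*c,.0435],ru); bot.set_gripper(0,5); print(bot.current_opening(),bot.current_contact_force())
bot.set_gripper(.35); bot.goto([*c,.0435],rb); bot.set_gripper(0,45); print(bot.current_opening(),bot.current_contact_force(),bot.current_clock())
bot.line_to([*c,.15],max_speed=.25); print(bot.current_opening(),bot.current_contact_force(),bot.current_clock())
cv2.imwrite("pics/grip.png",cam("wrist")["pixels"])
```

```text
old grip spot before/after 50.55555555555556 85.69753086419753
0.5786495812213568
-1.3451371334004503
[-0.01021899  0.22400375  0.36785082]
0.1710588915004116 [0.53654384 0.53794385 2.74392872] 39.7917
0.16985880756949465 [-3.85397794 -3.41406139  1.40958695]
0.16073675842669932 [ 0.13064582 -0.50547936 -0.1055934 ] 44.8167
0.16039533288654226 [-0.39826336  0.21777088 -2.88365911] 45.3917
```

```bash
cat > ins.py <<'E'
from h import *
X,Y=.0013,-.0016
bot.goto(cr(X,Y,.16),RC); bot.line_to(cr(X,Y,.127),max_speed=.12); bot.hold(.1)
f0=np.array(bot.current_contact_force()); F=lambda:(CR.T@(np.array(bot.current_contact_force())-f0)).round(1)
print(bot.current_clock(),tocr(bot.current_ee_pos()))
s,f=guard(cr(X,Y,.127),-CR[:,2],.0125,7,step=.0015,base=f0); z=.127-s
print("z",z,F(),tocr(bot.current_ee_pos()),bot.current_clock())
ok=f<7
if not ok:
    offs=[(r*np.cos(a),r*np.sin(a)) for r,n in ((.0006,6),(.0011,9),(.0016,12)) for a in np.linspace(0,2*np.pi,n,endpoint=False)]
    for dx,dy in offs:
        bot.line_to(cr(X+dx,Y+dy,z),max_speed=.03)
        fz=F()
        if fz[2]<3:
            bot.line_to(cr(X+dx,Y+dy,z-.003),max_speed=.04); fz=F(); print("try",dx,dy,fz)
            if fz[2]<12: X+=dx;Y+=dy;z-=.003;ok=True;break
            bot.line_to(cr(X+dx,Y+dy,z),max_speed=.04)
        if bot.current_clock()>60: break
print(ok,X,Y,z,F(),bot.current_clock())
E
python3 ins.py
```

```text
47.575 [ 0.00106252 -0.00142158  0.1282769 ]
z 0.121 [ 1.4 -0.1 10.4] [ 0.0012819  -0.00164592  0.12343623] 48.575
False 0.0013 -0.0016 0.121 [-1.7  2.  10.4] 55.325
```

Run:
```python
from h import *
X,Y=.0013,-.0016
bot.line_to(cr(X,Y,.129),max_speed=.1)
w=cam("wrist");cv2.imwrite("pics/i1.png",w["pixels"]);np.save("i1.npy",w,allow_pickle=True);s=cam("side");cv2.imwrite("pics/i1s.png",s["pixels"])
print(tocr(bot.current_ee_pos()),bot.current_clock(),bot.current_opening())
print("bore centre pred",proj(w,cr(X,Y,.087)),"foot pred",proj(w,cr(X,Y,.129-.0355)),"tcp",proj(w,cr(X,Y,.129)))
a=cv2.resize(w["pixels"][150:250,226:326],(600,600),interpolation=cv2.INTER_CUBIC)
p=proj(s,cr(0,0,.1)).astype(int)
b=cv2.resize(s["pixels"][p[1]-30:p[1]+30,p[0]-10:p[0]+10],(200,600),interpolation=cv2.INTER_CUBIC)
cv2.imwrite("pics/i1c.png",np.hstack([a,b]));print(p)
```

```text
[ 0.0013567  -0.00161417  0.12796187] 55.675 0.1653872291578637
bore centre pred [277.18123556 229.16590579] foot pred [277.2079823  232.42618416] tcp [277.38348609 253.99357837]
[257 177]
```

View pics/i1c.png

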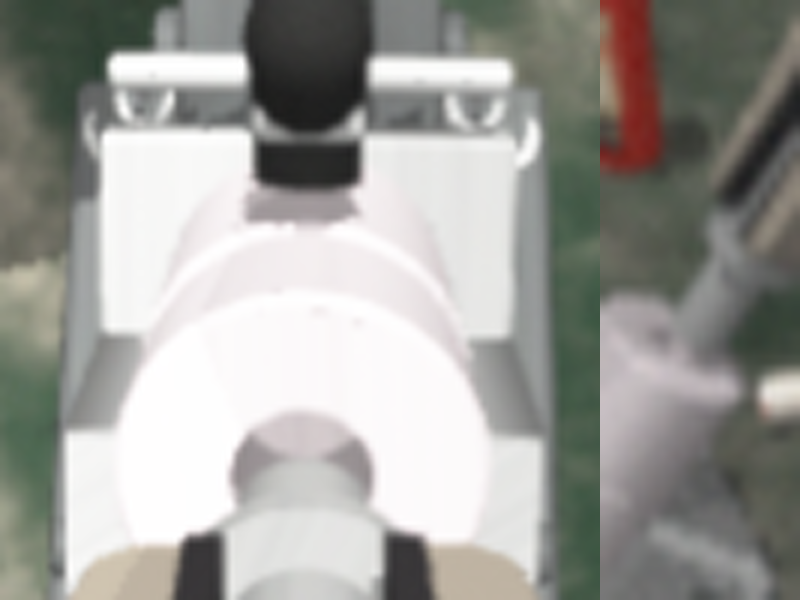

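The picture shows the lever's pad on the roller. The bore is centred at about crop (302,478) and the shank is about 0.35 mm to its right. The shank foot rim is near row 455. I'll check the rows numerically to get the x offset and any tilt.

Run:
```python
from h import *
w=np.load("i1.npy",allow_pickle=True).item(); g=cv2.cvtColor(w["pixels"],cv2.COLOR_BGR2GRAY)
print("col",[(r,int(g[r,275:278].mean())) for r in range(214,256)])
for r in (224,227,229,231,233,235,238,241): print(r,g[r,258:296].tolist())
X,Y=.0013,-.0016;dz=.00104
for n,x,z in [("face top",.0215,.087),("bore top",.0085,.087),("foot top",.008,.1280-.0355),("shank@collar",.008,.1280-.0075),("collar low",.014,.128-.0075),("collar up",.014,.128-.0025),("journal top@collar",.008,.128-.0025)]:
    print(n,proj(w,cr(X+x,Y,z)).round(1))
n=np.load("ref.npy",allow_pickle=True).item(); gr=cv2.cvtColor(n["pixels"],cv2.COLOR_BGR2GRAY)
print("ref col",[(r,int(gr[r,275:278].mean())) for r in range(176,232)]); c=np.array([.512,-.006,.09]); 
print([proj(n,c+np.array(v)).round(1) for v in ([-.0215,0,0],[-.0085,0,0],[.0085,0,0],[.0215,0,0])])
```

```text
col [(214, 250), (215, 250), (216, 250), (217, 246), (218, 227), (219, 205), (220, 202), (221, 202), (222, 202), (223, 202), (224, 202), (225, 200), (226, 195), (227, 200), (228, 204), (229, 204), (230, 204), (231, 205), (232, 205), (233, 204), (234, 210), (235, 222), (236, 225), (237, 226), (238, 226), (239, 226), (240, 227), (241, 227), (242, 228), (243, 227), (244, 222), (245, 211), (246, 208), (247, 208), (248, 208), (249, 208), (250, 208), (251, 208), (252, 208), (253, 208), (254, 208), (255, 208)]
224 [254, 254, 254, 254, 254, 254, 252, 225, 160, 147, 152, 161, 175, 192, 200, 202, 203, 201, 201, 204, 205, 204, 202, 194, 179, 164, 153, 152, 176, 229, 249, 251, 251, 251, 251, 251, 251, 251]
227 [254, 254, 254, 254, 254, 252, 223, 153, 144, 146, 148, 152, 158, 171, 183, 191, 195, 200, 201, 201, 201, 197, 189, 179, 165, 154, 148, 146, 146, 163, 224, 250, 251, 251, 251, 251, 251, 251]
229 [254, 254, 254, 254, 253, 249, 192, 147, 145, 151, 162, 176, 185, 192, 196, 200, 202, 204, 205, 205, 205, 204, 203, 200, 194, 185, 170, 156, 146, 151, 217, 249, 251, 251, 251, 251, 251, 251]
231 [2
[... 1205 characters left out ...]
(181, 196), (182, 199), (183, 199), (184, 200), (185, 199), (186, 200), (187, 200), (188, 200), (189, 199), (190, 199), (191, 199), (192, 199), (193, 199), (194, 200), (195, 201), (196, 201), (197, 201), (198, 201), (199, 201), (200, 200), (201, 200), (202, 199), (203, 182), (204, 161), (205, 152), (206, 151), (207, 151), (208, 150), (209, 149), (210, 150), (211, 151), (212, 162), (213, 186), (214, 197), (215, 199), (216, 198), (217, 198), (218, 201), (219, 215), (220, 227), (221, 251), (222, 254), (223, 254), (224, 254), (225, 252), (226, 211), (227, 105), (228, 70), (229, 65), (230, 65), (231, 67)]
[array([277. , 181.4]), array([277. , 195.9]), array([277. , 214.4]), array([277. , 228.1])]
```

The axle sits about 4 mm toward -x in the tool relative to the bore, because my block estimate was slightly off. I'll shift by about (+3.7, +0.4) mm, search locally, then push home, release and retreat.

```bash
cat > ins2.py <<'E'
from h import *
X,Y=.0013+.0037,-.0016+.0004
bot.line_to(cr(X,Y,.1255),max_speed=.08)
f0=np.array(bot.current_contact_force()); F=lambda:(CR.T@(np.array(bot.current_contact_force())-f0)).round(1)
s,f=guard(cr(X,Y,.1255),-CR[:,2],.0085,5,step=.0012,base=f0,speed=.04); z=.1255-s; ok=f<5
print("z",z,F(),tocr(bot.current_ee_pos()).round(4),bot.current_clock())
if not ok:
    G=[(i*.0007,j*.0006) for i in range(-3,4) for j in (-2,-1,0,1,2)]
    G=sorted(G,key=lambda g:np.hypot(g[0]*.8,g[1]*1.2))[1:]
    for dx,dy in G:
        if bot.current_clock()>62: break
        bot.line_to(cr(X+dx,Y+dy,z),max_speed=.05); fz=F()
        if fz[2]<2.5:
            bot.line_to(cr(X+dx,Y+dy,z-.003),max_speed=.05); f2=F(); print("try",dx,dy,fz,f2)
            if f2[2]<8: X+=dx;Y+=dy;z-=.003;ok=True;break
            bot.line_to(cr(X+dx,Y+dy,z),max_speed=.05)
print(ok,X,Y,z,F(),tocr(bot.current_ee_pos()).round(4),bot.current_clock())
if ok:
    while z>.0915:
        z-=.003; bot.line_to(cr(X,Y,z),max_speed=.06); f=F(); print(round(z,4),f,end=' ')
        if f[2]>25: break
    print(tocr(bot.current_ee_pos()).round(4),bot.current_clock())
E
python3 ins2.py
```

```text
z 0.1159 [-0.7 -0.2 -1.2] [ 0.005  -0.0012  0.1158] 57.925
True 0.005 -0.0012000000000000001 0.1159 [-0.7 -0.2 -1.2] [ 0.005  -0.0012  0.1158] 57.925
0.1129 [-0.7 -0.7 -0.6] 0.1099 [-0.6 -0.6 -0.6] 0.1069 [-0.6 -1.2  0. ] 0.1039 [-0.8 -0.2 -1. ] 0.1009 [-0.5  0.4  0.3] 0.0979 [-1.3 -0.3 -0.7] 0.0949 [0.8 0.3 4.4] 0.0919 [ 1.7  1.3 13.9] 0.0889 [ 2.4  2.7 22.4] [ 0.0047 -0.0013  0.0956] 60.175
```

Run:
```python
from h import *
bot.set_gripper(.5); p=tocr(bot.current_ee_pos()); print(p,bot.current_clock())
bot.line_to(cr(p[0],p[1],.19),max_speed=.2); print(bot.current_contact_force(),bot.current_clock())
w=cam("wrist");cv2.imwrite("pics/end.png",w["pixels"])
print(bot.job_done())
```

```text
[ 0.0052795  -0.00129402  0.08787512] 60.7917
[-0.19611495  0.13822646 -0.68841103] 61.45
the job is handed in; nothing more can be done
None
```

I handed the job in at about 61 s: the roller is bedded and clamped, and the thick axle is pushed in until force stopped it at the depth expected for its collar to be home. I don't have the verdict, and I viewed no picture after letting go of the axle.

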